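# Drop the jar lid down the recycling chute

## Robot

A 6-joint arm with a two-finger parallel gripper is mounted at the origin on the work surface. World frame = base frame: x ahead of the robot, y to its left, z up, the work surface at z = 0. Lengths are in m, angles in degrees, forces in N, time in s.
With the tool pointing down it reaches from about 0.4 to 0.825 m from the base axis. Payload 7 kg.
Tool frame: the origin (TCP) lies at the centre of the arm's flange, where the gripper is bolted on; the fingertips stand 173 mm ahead of it and the grasp point (between the pads) lies 155 mm ahead of it (r.tcp_to_tips is the distance from the TCP to the fingertips, in m); z points along the fingers, y is the direction in which the jaws open and shut (so a half turn about z gives the same grasp; the last joint's range is limited). The gripper opens to 85 mm and grips with 20 to 120 N. Pads are 22 mm wide; open, the fingers measure 114 mm over their backs; the gripper's body (76 mm by 85 mm) begins 54 mm behind the grasp point. The pads swing forward as they close: fully open they stand 13 mm farther back than shut.
Start: joints at [-55.915, 20.546, 0.682, 0, -70.136, -16.507], TCP at [0.204, -0.643, 0.405] pointing down, gripper open.
Joint ranges: [-176.03, 176.03], [-82.01, 121.73], [-58.28, 71.71], [-173.87, 95.51], [-174.79, -0.11], [-173.66, 173.66]. Speed limits (degrees/s): [136.94, 136.94, 172.46, 180, 180, 180].

## Interface

Orientations are given as [roll, pitch, yaw] about the fixed x, y, z axes, in that order (R = Rz(yaw) Ry(pitch) Rx(roll)).
In Python, from cell import r gives the robot as it stands.
- The arm moves only by the tool play_rows, never from a script. Its argument "plan" is a list of rows, each a list of 7 numbers: the shift along the tool's x, y, z in mm, then the turn, a rotation vector about the tool's x, y, z in rad, then the finger opening in mm, from 0 to 85.4. In form: [[dx, dy, dz, ax, ay, az, hand], ...]. A call has 1 to 5 rows; each row shifts and turns the commanded pose from where the row before left it, along the tool's axes as they then stand; what a row does not reach is not made up. A row lasts 1/12 s, in which the tool goes at most 41.7 mm and 7.16 degrees, less where a joint would pass 70% of its speed; a pose out of reach is approached as far as the arm can. A call is refused whole if a number of a shift passes 41.7 or a number of a turn 0.125, either way. A call with a gripper value outside its range is refused whole. The fingers move at their own pace and stop on an object; "newtons" is the grip in N (left out, the last holds). Time passes only in rows, so rows that do not move let the fingers close. It gives the time, the measured TCP pose, the force and the opening at its end, in the units of the state.
- r.read_state(): the state, without advancing time (a new reading comes with each control period).
- r.camera(name): name is "side" or "top" or "wrist"; returns the picture (420x560x3 uint8, red, green, blue); there is no depth.
- r.camera_params(name): a dict with "K" (3x3 intrinsics, pixels), "world_from_camera" (4x4, takes a point from camera to world coordinates). Camera axes: x right, y down, z forward; pixel columns grow to the right and rows downward; lengths in m; the calibration is good to about 2 mm. A picture is of the moment at which its call begins: read the wrist's pose just before it. camera_params takes no time and is no camera call; for the wrist camera it gives the pose at the moment of the call.
- r.hand_in(): hands the job in, once; it reports no verdict.
The state is a dict: "clock": time; "joint_positions": joint angles; "joint_vel": joint speeds; "tau": joint torques, N m; "ee_pos": TCP position; "tcp_rot": TCP orientation; "wrist_force": force on the tool from outside, world axes, zero at the start; "torque": the same for the moment, N m; "finger_gap": opening from 0.0 (shut) to 1.0 (fully open).
Only numpy, scipy, OpenCV 4.12 (cv2) and the standard library are available. Lean on these libraries where they do the work, as an engineer would, in place of code of your own. Each camera call takes 0.05 s, during which the arm holds its last target.

## Task

Slide the big steel jar lid along its lane, out between the two spring rollers and onto the free end of the ledge (in its seat it can only be moved by pressing down on its top and drawing it along), then push it over the edge so that it drops into the chute and comes to rest there. The lid is thin and dents, so feel how firmly you press: never bear on the lid or the stand with more than 24 N. Leave the other containers where they are.

Things in the scene. Friction and masses are not known exactly. Their poses are not given: they have to be found in the camera images.
- lid: Round steel jar lid, 94 mm wide, 14 mm thick in all, about 80 g, its flat top a dark rubber grip disc 84 mm wide. Origin: centre of its underside. Starts seated at the closed end of the lane, within 3 mm of the back wall, its front at the spring rollers. Wider than a gripper; the walls leave no room for fingers beside it, nor behind it until it is about 45 mm forward. Its whole top is bare.
- stand: White and grey drop stand, fixed to the table. Origin: on the table under the middle of the lid's seat; +x points along the lane from seat to edge and chute, z up. Deck: smooth grey plate, top 160 mm above the table, x = -65 to +80 mm, y = -130 to +75 mm (side shelf on -y). Lid, deck and rollers slide easily (friction about 0.25); fingers grip the lid's rubber top well (about 0.9).
- seat (a point): Middle of the lid's seat, on the deck top (stand x = 0). Lane 98 mm wide: side walls with inner faces at y = -49 and +49 mm, 8 mm thick, 14 mm high above the deck; back wall with inner face at x = -49 mm, 10 mm thick, 20 mm high; open at the edge.
- catch (a point): Middle between the spring rollers, on the deck top (stand x = +22 mm). A vertical steel roller (10 mm wide, 13 mm high) on each side, 86 mm between them; each yields 7 mm sideways against a spring of 6 N, rising 0.6 N per mm. Drawing the lid through takes some 6 to 9 N along the lane, so 10 to 16 N of downward press. Housings outside the walls rise 18 mm over the deck.
- edge (a point): Middle of the ledge's edge, on the deck top (stand x = +80 mm, 160 mm above the table). With its middle 25 to 15 mm short of it the lid lies free, with room behind it for closed fingers; it tips over when its middle goes beyond it.
- chute (a point): Point near the lower end of the chute (stand x = +205 mm, 35 mm above the table). The chute is a metal slide below the edge, falling from 94 mm high at x = +84 mm to 19 mm at x = +235 mm, 110 mm wide between side walls 125 mm high, with an end wall 85 mm high at x = +252 mm.
- little_bottle: small white bottle, 30 mm wide, 55 mm tall, standing on the side shelf of the stand (the deck's -y side); bystander. Origin at the centre of its underside
- small_cap: brass-coloured disc 38 mm wide, 12 mm thick, lying on the side shelf of the stand; bystander. Origin at the centre of its underside
- milk_bottle0: white bottle 52 mm wide, 105 mm tall; bystander. Origin at the centre of its underside
- milk_bottle1: white bottle 52 mm wide, 105 mm tall; bystander. Origin at the centre of its underside
- milk_bottle2: white bottle 52 mm wide, 105 mm tall; bystander. Origin at the centre of its underside
- amber_bottle: brown bottle 84 mm wide, 200 mm tall; bystander. Origin at the centre of its underside
- yogurt_cup: orange cup 72 mm wide, 85 mm tall; bystander. Origin at the centre of its underside
- clear_jar: clear jar with red cap, 68 mm wide, 100 mm tall; bystander. Origin at the centre of its underside
Things that resemble listed ones, but are neither listed nor needed, are in the scene too. There is more than one size of the lid; the one meant has the size given above.

How it is judged (in metres and radians):
On the way, in this order (a step that is already met when the one before it is completed fails the run):
1. the lid is through the spring rollers (its middle at least 12 mm beyond them) and lies flat on the ledge (x of lid in the frame of stand between 0.034 and 0.08 m and z of lid in the frame of stand between 0.155 and 0.166 m and angle between lid's own z axis and vertical below 0.1 rad), for 0.2 s.
2. the lid has dropped into the chute (x of lid in the frame of stand above 0.09 m and y of lid in the frame of stand between -0.055 and 0.055 m and z of lid in the frame of stand below 0.12 m), for 0.1 s.
At the end, for the whole second after the job is handed in: The lid lies still inside the chute: its middle 110 to 250 mm along the stand's x axis, within 55 mm of the chute's centre line and less than 100 mm above the table, slower than 30 mm/s (x of lid in the frame of stand between 0.11 and 0.25 m and y of lid in the frame of stand between -0.055 and 0.055 m and z of lid in the frame of stand below 0.1 m and linear speed of lid below 0.03 m/s); the robot touches nothing.
It fails at once if the robot bears on the lid with more than 24 N (contact force between any of the fingers, the arm and lid above 24 N).
It fails at once if the robot bears on the stand with more than 24 N (contact force between any of the fingers, the arm and stand above 24 N).
It fails at once if another container is moved by more than 25 mm (distance of any of little_bottle, small_cap, milk_bottle0, milk_bottle1, milk_bottle2, amber_bottle, yogurt_cup, clear_jar from where it was at the start of the episode above 0.025 m).
It also fails if it takes over 58 s, if anything falls off the work surface, if the arm or the gripper's body presses on something with over 40 N, if the wrist force passes 120 N, or if a joint passes its speed limit or range.

## Working session

There is one attempt and no reset: what is moved stays moved. The work goes in short steps, Python scripts to look and compute and a tool call to move; the robot and the scene stay as the last step left them, time stands still between calls to the robot, and variables do not carry over. Pictures are saved under pics/ and viewed, and the job is handed in when it is done.

Besides the shell and the picture viewer there is one more tool, called as name(argument=value, ...), one argument or row to a line, values as JSON. play_rows: Moves the arm, as the interface text tells. Its arguments: {"type":"object","properties":{"plan":{"type":"array"},"newtons":{"type":"number"}},"required":["plan"]}

```bash
mkdir -p pics; ls; python3 - <<'E'
from cell import r
import cv2,json
s=r.read_state();print(s, r.tcp_to_tips)
for n in("side","top","wrist"):
    p=r.camera_params(n);print(n,p)
    cv2.imwrite(f"pics/a_{n}.png",cv2.cvtColor(r.camera(n),cv2.COLOR_RGB2BGR))
E
```

```text
pics
{'clock': 0.0, 'joint_positions': array([-5.59148197e+01,  2.05913661e+01,  6.34265466e-01, -2.08595506e-02,
       -7.01346129e+01, -1.65058974e+01]), 'joint_vel': array([ 0.04627096,  0.01017875,  0.13153676, -0.02546291, -0.05688759,
        0.06026345]), 'tau': array([ 5.44326740e-04, -5.83314872e+01,  2.93423688e+01,  6.93689972e+00,
       -5.88351322e-03,  5.61740478e-06]), 'ee_pos': array([ 0.2038014 , -0.64329942,  0.40376563]), 'tcp_rot': array([ 1.79906494e+02, -7.25851913e-03, -1.62427815e+02]), 'wrist_force': array([ 0.32168778, -0.16692733,  0.91862631]), 'torque': array([-0.01509067,  0.00887576,  0.00687655]), 'finger_gap': 0.9992266355939904} 0.1734
side {'K': array([[478.0411472 ,   0.        , 278.25780712],
       [  0.        , 478.0411472 , 212.26812491],
       [  0.        ,   0.        ,   1.        ]]), 'world_from_camera': array([[ 0.79455947, -0.30257505,  0.52642529, -0.21221247],
       [-0.60677685, -0.3638447 ,  0.70670991, -0.89950617],
       [-0.02229574, -0.88094573, -0.47269179,  0.72291668],
       [ 0.        ,  0.        ,  0.        ,  1.
[... 178 characters left out ...]
'world_from_camera': array([[-0.02179852, -0.98333151,  0.18051032,  0.23888958],
       [-0.99974325,  0.02032273, -0.01002125, -0.00352894],
       [ 0.00618575, -0.18068242, -0.98352204,  1.28793704],
       [ 0.        ,  0.        ,  0.        ,  1.        ]])}
wrist {'K': array([[332.30287546,   0.        , 279.04490388],
       [  0.        , 332.30287546, 209.79383434],
       [  0.        ,   0.        ,   1.        ]]), 'world_from_camera': array([[-0.3014213 ,  0.91133876,  0.28036915,  0.13215991],
       [ 0.95349028,  0.28772046,  0.08985109, -0.66702401],
       [ 0.00121684,  0.2944123 , -0.95567773,  0.37307751],
       [ 0.        ,  0.        ,  0.        ,  1.        ]])}
```

View pics/a_side.png

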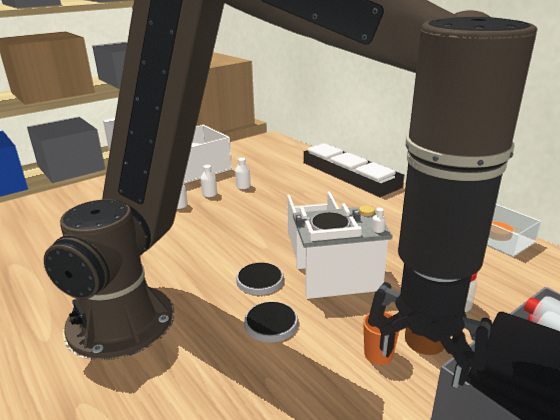

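View pics/a_top.png

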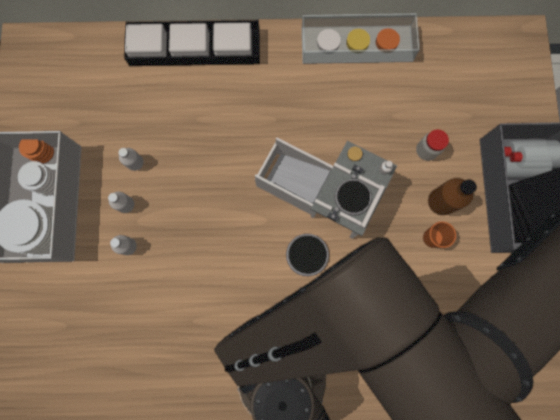

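View pics/a_wrist.png

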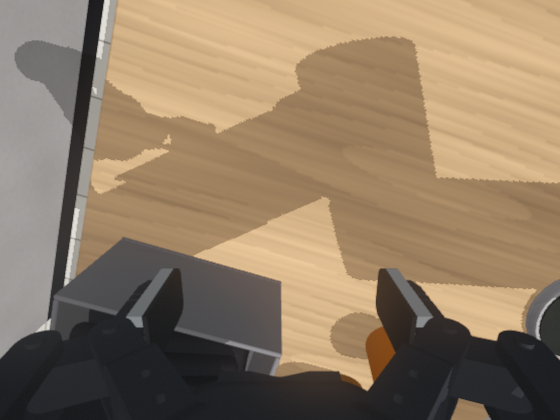

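Lid candidates, in the top view: dark disc at (353,196) in the stand's lane, loose lid at (307,255), and another loose lid hidden by the arm, seen in the side view at (270,320). By the description it is the one in the lane. I'll check this with a crop and its size.

```bash
cat > h.py <<'E'
import numpy as np,cv2
def ray(p,uv):
    K=p["K"];T=p["world_from_camera"]
    d=T[:3,:3]@np.linalg.solve(K,[uv[0],uv[1],1.]);return T[:3,3],d
def onz(p,uv,z):
    o,d=ray(p,uv);return o+d*(z-o[2])/d[2]
def proj(p,X):
    T=p["world_from_camera"];c=T[:3,:3].T@(np.asarray(X)-T[:3,3]);u=p["K"]@c;return u[:2]/u[2]
E
python3 - <<'E'
from h import *
from cell import r
im=cv2.imread("pics/a_top.png");p=r.camera_params("top")
cv2.imwrite("pics/b_top.png",cv2.resize(im[130:290,240:410],None,fx=3.5,fy=3.5,interpolation=cv2.INTER_CUBIC))
im2=cv2.imread("pics/a_side.png");ps=r.camera_params("side")
cv2.imwrite("pics/b_side.png",cv2.resize(im2[185:300,275:400],None,fx=5,fy=5,interpolation=cv2.INTER_CUBIC))
for nm,I,P,box in(("top",im,p,(325,170,382,225)),("side",im2,ps,(300,205,360,238))):
    g=I.max(2); x0,y0,x1,y1=box
    m=np.zeros_like(g);m[y0:y1,x0:x1]=(g[y0:y1,x0:x1]<60)*255
    cs,_=cv2.findContours(m,cv2.RETR_EXTERNAL,cv2.CHAIN_APPROX_NONE)
    c=max(cs,key=cv2.contourArea)
    W=np.array([onz(P,q[0],.174)[:2] for q in c])
    (cx,cy),rad=cv2.minEnclosingCircle((W*1000).astype(np.float32))
    print(nm,cv2.boundingRect(c),"enc",cx,cy,2*rad,"mean",cv2.fitEllipse((W*1000).astype(np.float32)))
E
```

```text
top (338, 181, 31, 31) enc 467.3838195800781 -187.49490356445312 80.25519561767578 mean ((467.6058044433594, -187.49571228027344), (76.95184326171875, 77.47038269042969), 74.7705078125)
side (313, 213, 34, 16) enc 466.47698974609375 -188.46380615234375 81.08425903320312 mean ((467.70196533203125, -186.59149169921875), (71.04872131347656, 80.38927459716797), 58.81959915161133)
```

View pics/b_top.png

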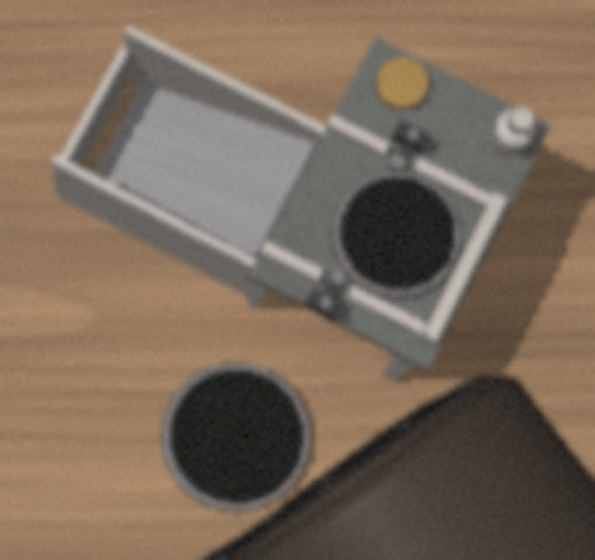

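View pics/b_side.png

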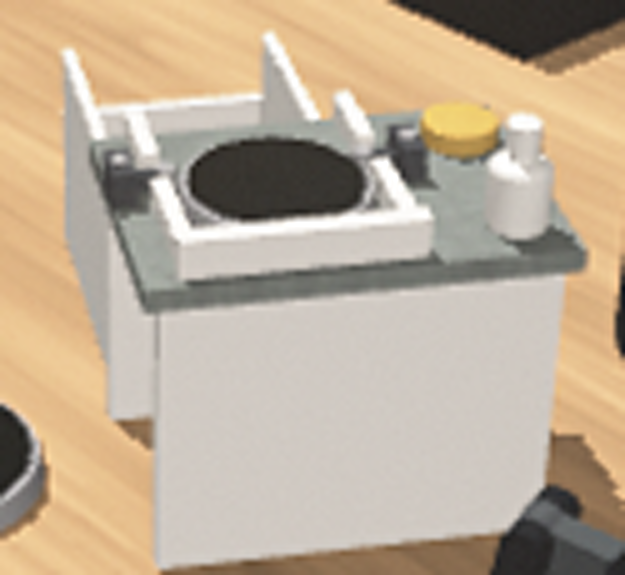

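The crops show the lane disc centred at crop px (398,233), with the rollers beside it, the chute to the upper left, and the brass cap and small bottle on the side shelf. Next is the lane direction.

```bash
python3 - <<'E'
from h import *
from cell import r
p=r.camera_params("top")
f=lambda u,v,z:onz(p,(240+u/3.5,130+v/3.5),z)[:2]*1000
def ang(a,b):d=b-a;return np.degrees(np.arctan2(d[1],d[0])),np.hypot(*d)
A=f(500,200,.174);B=f(330,122,.174);C=f(432,332,.174);D=f(265,247,.174)
print("walls",A,B,C,D,ang(A,B),ang(C,D),"backwall perp",ang(C,A))
E1=f(130,30,.125);E2=f(58,160,.125);print("chute end",E1,E2,ang(E2,E1))
F1=f(375,38,.16);F2=f(250,280,.16);F3=f(545,125,.16);F4=f(432,366,.16);print("deck",F1,F2,F3,F4,ang(F2,F1),ang(F4,F3),ang(F3,F1),ang(F4,F2))
ps=r.camera_params("side")
# lid to midpoint chute end
L=np.array([467.5,-187.3]);print(ang(L,(E1+E2)/2))
# rollers housing
print(f(413,133,.178),f(328,297,.178), ang(f(328,297,.178),f(413,133,.178)))
E
```

```text
walls [ 488.93829054 -263.76385693] [ 549.56056829 -143.49540737] [ 393.94271705 -209.55330359] [457.88577431 -93.03040918] (np.float64(63.249244521093274), np.float64(134.68318572721017)) (np.float64(61.24379876697273), np.float64(132.9146323515616)) backwall perp (np.float64(-29.711846615579336), np.float64(109.37523977386674))
chute end [639.26689312   0.82638957] [537.68259852  57.11829258] (np.float64(-28.99258235090613), np.float64(116.1384830884597))
deck [ 617.40715023 -181.44684296] [436.55581966 -82.47800948] [ 547.99887233 -303.69500888] [ 371.33119953 -210.83385295] (np.float64(-28.689181772315987), np.float64(206.16021383875145)) (np.float64(-27.72759146098062), np.float64(199.58622420480242)) (np.float64(60.41358913369609), np.float64(140.5778187070522)) (np.float64(63.062387209674235), np.float64(143.97733718755902))
(np.float64(60.77896541304323), np.float64(247.80761618722912))
[ 539.00408813 -202.78663666] [ 419.99971495 -136.22436937] (np.float64(-29.219429776623823), np.float64(136.35459750954155))
```

Lane heading is about 61.3° (the estimates spread over 60.4 to 63). The lid is at (467.5, -187.3) mm, and the two views agree within 1 mm. First I lift and turn the tool so its -x points along the lane, closing the fingers.

play_rows(
  plan=[
    [0, 0, -14, 0, 0, -0.12, 0],
    [0, 0, -14, 0, 0, -0.12, 0],
    [0, 0, -14, 0, 0, -0.12, 0],
    [0, 0, -14, 0, 0, -0.12, 0],
    [0, 0, -14, 0, 0, -0.12, 0],
  ],
  newtons=30,
)

```text
clock: 0.57
ee_pos: [0.2038, -0.6434, 0.4749]
tcp_rot: [180.0, 0.0, -127.7]
wrist_force: [-0.4, -0.2, -0.2]
finger_gap: 0.303
```

play_rows(
  plan=[
    [0, 0, 0, 0, 0, -0.12, 0],
    [0, 0, 0, 0, 0, -0.043, 0],
    [0, 0, 0, 0, 0, 0, 0],
  ],
)

```text
clock: 0.82
ee_pos: [0.2038, -0.6434, 0.4747]
tcp_rot: [-180.0, 0.0, -118.6]
wrist_force: [-0.7, -0.2, 0.3]
finger_gap: 0.003
```

play_rows(
  plan=[
    [-20, 0, 0, 0, 0, 0, 0],
    [-35, 0, 0, 0, 0, 0, 0],
    [-35, 0, 0, 0, 0, 0, 0],
    [-35, 0, 0, 0, 0, 0, 0],
    [-35, 0, 0, 0, 0, 0, 0],
  ],
)

```text
clock: 1.23
ee_pos: [0.281, -0.5018, 0.4741]
tcp_rot: [180.0, 0.0, -118.9]
wrist_force: [1.4, 0.4, 0.6]
finger_gap: -0.001
```

play_rows(
  plan=[
    [-35, 0, 0, 0, 0, 0, 0],
    [-35, 0, 0, 0, 0, 0, 0],
    [-35, 0, 0, 0, 0, 0, 0],
    [-35, 0, 0, 0, 0, 0, 0],
    [-35, 0, 0, 0, 0, 0, 0],
  ],
)

```text
clock: 1.65
ee_pos: [0.365, -0.348, 0.4745]
tcp_rot: [180.0, 0.0, -118.8]
wrist_force: [1.2, -0.4, -0.7]
finger_gap: 0.002
```

play_rows(
  plan=[
    [-35, 0, 0, 0, 0, 0, 0],
    [-35, 0, 0, 0, 0, 0, 0],
    [-35, 0, 0, 0, 0, 0, 0],
    [-30, 0, 0, 0, 0, 0, 0],
    [0, 0, 0, 0, 0, 0, 0],
  ],
)

```text
clock: 2.07
ee_pos: [0.4312, -0.2279, 0.4745]
tcp_rot: [-180.0, 0.0, -118.6]
wrist_force: [0.8, -0.1, -0.2]
finger_gap: 0.004
```

```bash
python3 - <<'E'
from h import *
from cell import r
p=r.camera_params("wrist");print(p["world_from_camera"].round(3))
im=cv2.cvtColor(r.camera("wrist"),cv2.COLOR_RGB2BGR);cv2.imwrite("pics/c_wrist.png",im)
print(proj(p,[.4675,-.1873,.174]),r.read_state()["ee_pos"])
E
```

```text
[[-0.877  0.458  0.142  0.395]
 [ 0.48   0.838  0.259 -0.295]
 [-0.001  0.295 -0.955  0.444]
 [ 0.     0.     0.     1.   ]]
[265.94657646 258.93640586] [ 0.43052564 -0.22919995  0.47453238]
```

View pics/c_wrist.png

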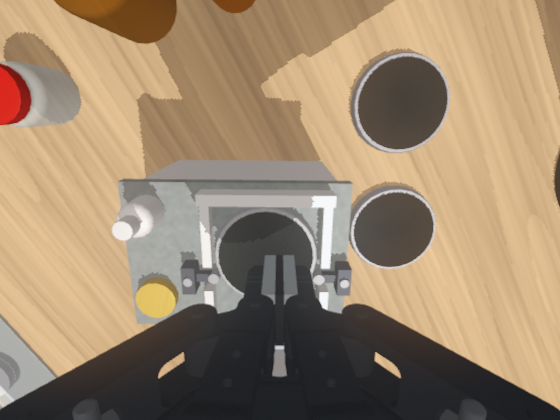

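The wrist view shows the lid at about (266,255) between its walls, with roller tops near (213,280) and (319,280) and the rear deck edge from (120,180) to (350,183). I'll refine the lane from these.

```bash
python3 - <<'E'
from h import *
from cell import r
p=r.camera_params("wrist");im=cv2.imread("pics/c_wrist.png")
cv2.imwrite("pics/c_crop.png",cv2.resize(im[165:335,110:365],None,fx=3,fy=3,interpolation=cv2.INTER_CUBIC))
a=onz(p,(122,181),.16);b=onz(p,(350,183),.16)
d=a-b;print("rear deck",a,b,np.degrees(np.arctan2(d[1],d[0]))+90,np.hypot(*d[:2]))
a=onz(p,(213,279),.173);b=onz(p,(319,279),.173);d=a-b
print("rollers",a,b,np.degrees(np.arctan2(d[1],d[0]))+90,np.hypot(*d[:2]),(a+b)/2)
E
```

```text
rear deck [ 0.5438487 -0.3079972  0.16     ] [ 0.37045824 -0.21131191  0.16      ] 60.85526532154921 0.19852529682992257
rollers [ 0.51895289 -0.19394182  0.173     ] [ 0.43420119 -0.14768186  0.173     ] 61.37299461765414 0.09655483337361892 [ 0.47657704 -0.17081184  0.173     ]
```

View pics/c_crop.png

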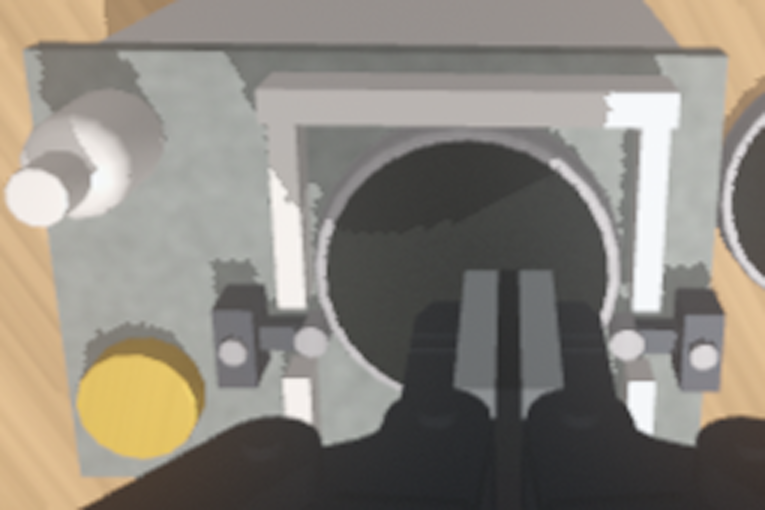

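play_rows(
  plan=[
    [-25, -6, 0, 0, 0, 0, 0],
    [-25, -6, 20, 0, 0, 0, 0],
    [0, 0, 35, 0, 0, 0, 0],
    [0, 0, 35, 0, 0, 0, 0],
    [0, 0, 20, 0, 0, 0, 0],
  ],
)

```text
clock: 2.53
ee_pos: [0.4628, -0.1932, 0.3611]
tcp_rot: [179.8, -0.1, -118.8]
wrist_force: [-0.4, 0.7, -0.1]
finger_gap: 0.003
```

play_rows(
  plan=[
    [0, 0, 0, 0, 0, 0, 0],
    [0, 0, 0, 0, 0, 0, 0],
    [0, 0, 0, 0, 0, 0, 0],
  ],
)

```text
clock: 2.78
ee_pos: [0.4646, -0.1937, 0.3663]
tcp_rot: [-179.9, 0.0, -118.8]
wrist_force: [0.8, -0.6, 0.5]
finger_gap: -0.0
```

play_rows(
  plan=[
    [0, 0, 3, 0, 0, 0, 0],
    [0, 0, 3, 0, 0, 0, 0],
    [0, 0, 3, 0, 0, 0, 0],
    [0, 0, 2, 0, 0, 0, 0],
    [0, 0, 0, 0, 0, 0, 0],
  ],
)

```text
clock: 3.2
ee_pos: [0.4639, -0.1931, 0.3535]
tcp_rot: [180.0, 0.0, -118.7]
wrist_force: [0.1, -0.5, -1.2]
finger_gap: 0.002
```

play_rows(
  plan=[
    [0, 0, 1, 0, 0, 0, 0],
    [0, 0, 0, 0, 0, 0, 0],
  ],
)

```text
clock: 3.37
ee_pos: [0.4641, -0.1931, 0.3527]
tcp_rot: [180.0, -0.0, -118.7]
wrist_force: [0.1, 0.6, 0.9]
finger_gap: 0.001
```

play_rows(
  plan=[
    [0, 0, 1, 0, 0, 0, 0],
    [0, 0, 0, 0, 0, 0, 0],
  ],
)

```text
clock: 3.53
ee_pos: [0.4641, -0.1931, 0.3516]
tcp_rot: [180.0, -0.0, -118.7]
wrist_force: [0.7, 0.9, 0.2]
finger_gap: 0.003
```

play_rows(
  plan=[
    [0, 0, 1, 0, 0, 0, 0],
    [0, 0, 1, 0, 0, 0, 0],
    [0, 0, 0, 0, 0, 0, 0],
  ],
)

```text
clock: 3.78
ee_pos: [0.4641, -0.1931, 0.3495]
tcp_rot: [180.0, -0.0, -118.7]
wrist_force: [-0.0, 0.0, 0.3]
finger_gap: -0.001
```

play_rows(
  plan=[
    [0, 0, 0.6, 0, 0, 0, 0],
    [0, 0, 0, 0, 0, 0, 0],
  ],
)

```text
clock: 3.95
ee_pos: [0.4641, -0.1931, 0.349]
tcp_rot: [180.0, -0.0, -118.7]
wrist_force: [0.4, -0.4, 0.2]
finger_gap: 0.001
```

play_rows(
  plan=[
    [0, 0, 0.5, 0, 0, 0, 0],
    [0, 0, 0, 0, 0, 0, 0],
  ],
)

```text
clock: 4.12
ee_pos: [0.4641, -0.1931, 0.3485]
tcp_rot: [180.0, -0.0, -118.7]
wrist_force: [0.2, -0.1, 0.1]
finger_gap: -0.002
```

play_rows(
  plan=[
    [0, 0, 0.5, 0, 0, 0, 0],
    [0, 0, 0, 0, 0, 0, 0],
  ],
)

```text
clock: 4.28
ee_pos: [0.4641, -0.1931, 0.348]
tcp_rot: [180.0, -0.0, -118.7]
wrist_force: [-0.5, -0.6, -0.8]
finger_gap: -0.003
```

play_rows(
  plan=[
    [0, 0, 0.4, 0, 0, 0, 0],
    [0, 0, 0, 0, 0, 0, 0],
  ],
)

```text
clock: 4.45
ee_pos: [0.4641, -0.1931, 0.3477]
tcp_rot: [180.0, -0.0, -118.7]
wrist_force: [-0.0, -0.1, 0.3]
finger_gap: 0.0
```

play_rows(
  plan=[
    [0, 0, 0.3, 0, 0, 0, 0],
    [0, 0, 0, 0, 0, 0, 0],
  ],
)

```text
clock: 4.62
ee_pos: [0.4642, -0.1932, 0.3475]
tcp_rot: [-180.0, -0.0, -118.7]
wrist_force: [0.1, -1.1, 0.9]
finger_gap: -0.001
```

play_rows(
  plan=[
    [0, 0, 0.3, 0, 0, 0, 0],
    [0, 0, 0, 0, 0, 0, 0],
  ],
)

```text
clock: 4.78
ee_pos: [0.4643, -0.1932, 0.3475]
tcp_rot: [-180.0, 0.0, -118.7]
wrist_force: [-1.0, 0.0, 4.1]
finger_gap: -0.004
```

play_rows(
  plan=[
    [0, 0, 0.3, 0, 0, 0, 0],
    [0, 0, 0, 0, 0, 0, 0],
  ],
)

```text
clock: 4.95
ee_pos: [0.4644, -0.1932, 0.3475]
tcp_rot: [-179.9, 0.0, -118.7]
wrist_force: [-1.6, 0.8, 7.1]
finger_gap: 0.003
```

play_rows(
  plan=[
    [0, 0, 0.3, 0, 0, 0, 0],
    [0, 0, 0, 0, 0, 0, 0],
  ],
)

```text
clock: 5.12
ee_pos: [0.4644, -0.1933, 0.3475]
tcp_rot: [-179.9, 0.0, -118.7]
wrist_force: [-1.6, 1.3, 8.9]
finger_gap: 0.003
```

play_rows(
  plan=[
    [0, 0, 0.3, 0, 0, 0, 0],
    [0, 0, 0, 0, 0, 0, 0],
  ],
)

```text
clock: 5.28
ee_pos: [0.4645, -0.1933, 0.3475]
tcp_rot: [-179.9, 0.0, -118.7]
wrist_force: [-2.0, -0.1, 9.3]
finger_gap: 0.0
```

play_rows(
  plan=[
    [0, 0, 0.25, 0, 0, 0, 0],
    [0, 0, 0, 0, 0, 0, 0],
    [0, 0, 0, 0, 0, 0, 0],
  ],
)

```text
clock: 5.53
ee_pos: [0.4645, -0.1933, 0.3475]
tcp_rot: [-179.9, 0.0, -118.7]
wrist_force: [-3.1, 2.2, 12.9]
finger_gap: 0.002
```

Press is about 13 N. Now I draw along the lane in small steps.

play_rows(
  plan=[
    [-1, 0, 0, 0, 0, 0, 0],
    [-1, 0, 0, 0, 0, 0, 0],
    [-1, 0, 0, 0, 0, 0, 0],
  ],
)

```text
clock: 5.78
ee_pos: [0.4652, -0.1913, 0.3474]
tcp_rot: [-180.0, -0.1, -118.7]
wrist_force: [-7.1, -4.3, 15.3]
finger_gap: 0.005
```

play_rows(
  plan=[
    [-1, 0, 0, 0, 0, 0, 0],
    [-1, 0, 0, 0, 0, 0, 0],
    [-1, 0, 0, 0, 0, 0, 0],
  ],
)

```text
clock: 6.03
ee_pos: [0.4662, -0.189, 0.3474]
tcp_rot: [-180.0, -0.2, -118.7]
wrist_force: [-6.7, -8.5, 12.9]
finger_gap: -0.001
```

play_rows(
  plan=[
    [-1, 0, 0.15, 0, 0, 0, 0],
    [-1, 0, 0, 0, 0, 0, 0],
    [-1, 0, 0, 0, 0, 0, 0],
  ],
)

```text
clock: 6.28
ee_pos: [0.4679, -0.1867, 0.3475]
tcp_rot: [-179.9, -0.2, -118.7]
wrist_force: [-6.9, -8.5, 13.1]
finger_gap: 0.0
```

play_rows(
  plan=[
    [-1, 0, 0, 0, 0, 0, 0],
    [-1, 0, 0, 0, 0, 0, 0],
    [-1, 0, 0, 0, 0, 0, 0],
  ],
)

```text
clock: 6.53
ee_pos: [0.4695, -0.184, 0.3474]
tcp_rot: [-179.9, -0.2, -118.7]
wrist_force: [-5.6, -8.0, 13.0]
finger_gap: 0.0
```

```bash
python3 - <<'E'
from h import *
from cell import r
im=cv2.cvtColor(r.camera("wrist"),cv2.COLOR_RGB2BGR);cv2.imwrite("pics/d_wrist.png",im);s=r.read_state();print(s["clock"],s["wrist_force"],s["ee_pos"])
E
```

```text
6.5833 [-5.214018   -6.43652255 13.12903843] [ 0.46958192 -0.18385962  0.34745294]
```

View pics/d_wrist.png

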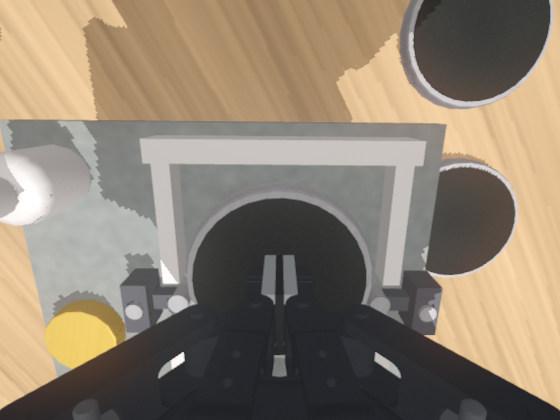

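The lid follows the fingers: there is now a clear gap to the back wall (rear rim at row 192, wall at row 162). I continue.

play_rows(
  plan=[
    [-1, 0, 0.1, 0, 0, 0, 0],
    [-1, 0, 0, 0, 0, 0, 0],
    [-1, 0, 0, 0, 0, 0, 0],
    [-1, 0, 0, 0, 0, 0, 0],
  ],
)

```text
clock: 6.92
ee_pos: [0.4715, -0.1804, 0.3474]
tcp_rot: [-179.9, -0.2, -118.7]
wrist_force: [-7.0, -8.1, 14.4]
finger_gap: 0.003
```

play_rows(
  plan=[
    [-1, 0, 0, 0, 0, 0, 0],
    [-1, 0, 0, 0, 0, 0, 0],
    [-1, 0, 0, 0, 0, 0, 0],
    [-1, 0, 0, 0, 0, 0, 0],
  ],
)

```text
clock: 7.25
ee_pos: [0.4736, -0.1768, 0.3474]
tcp_rot: [-179.9, -0.1, -118.7]
wrist_force: [-4.9, -5.9, 13.9]
finger_gap: 0.001
```

play_rows(
  plan=[
    [-1, 0, 0, 0, 0, 0, 0],
    [-1, 0, 0, 0, 0, 0, 0],
    [-1, 0, 0, 0, 0, 0, 0],
    [-1, 0, 0, 0, 0, 0, 0],
  ],
)

```text
clock: 7.58
ee_pos: [0.4757, -0.1731, 0.3475]
tcp_rot: [-179.9, -0.1, -118.7]
wrist_force: [-5.1, -4.4, 13.0]
finger_gap: -0.005
```

play_rows(
  plan=[
    [-1.5, 0, 0, 0, 0, 0, 0],
    [-1.5, 0, 0, 0, 0, 0, 0],
    [-1.5, 0, 0, 0, 0, 0, 0],
    [-1.5, 0, 0, 0, 0, 0, 0],
  ],
)

```text
clock: 7.92
ee_pos: [0.4788, -0.1676, 0.3474]
tcp_rot: [-179.9, -0.1, -118.7]
wrist_force: [-3.3, -2.6, 13.0]
finger_gap: -0.001
```

play_rows(
  plan=[
    [-1.5, 0, 0, 0, 0, 0, 0],
    [-1.5, 0, 0, 0, 0, 0, 0],
    [-1.5, 0, 0, 0, 0, 0, 0],
    [-1.5, 0, 0, 0, 0, 0, 0],
  ],
)

```text
clock: 8.25
ee_pos: [0.4819, -0.162, 0.3475]
tcp_rot: [-179.8, -0.0, -118.7]
wrist_force: [-1.6, -1.9, 13.3]
finger_gap: 0.006
```

play_rows(
  plan=[
    [-1.5, 0, 0, 0, 0, 0, 0],
    [-1.5, 0, 0, 0, 0, 0, 0],
    [-1.5, 0, 0, 0, 0, 0, 0],
    [-1.5, 0, 0, 0, 0, 0, 0],
  ],
)

```text
clock: 8.58
ee_pos: [0.4843, -0.1566, 0.3474]
tcp_rot: [-179.9, -0.0, -118.7]
wrist_force: [-6.0, 1.2, 15.9]
finger_gap: -0.002
```

play_rows(
  plan=[
    [-1.5, 0.3, 0, 0, 0, 0, 0],
    [-1.5, 0.3, 0, 0, 0, 0, 0],
    [-1.5, 0, 0, 0, 0, 0, 0],
  ],
)

```text
clock: 8.83
ee_pos: [0.4865, -0.1524, 0.3475]
tcp_rot: [-179.8, 0.0, -118.7]
wrist_force: [-0.5, -2.3, 10.6]
finger_gap: -0.003
```

```bash
python3 - <<'E'
from h import *
from cell import r
im=cv2.cvtColor(r.camera("wrist"),cv2.COLOR_RGB2BGR);cv2.imwrite("pics/e_wrist.png",im);s=r.read_state();print(s["clock"],s["wrist_force"],s["ee_pos"])
E
```

```text
8.8833 [-1.84192315  0.40381096 11.95557616] [ 0.48670107 -0.15229535  0.34746592]
```

View pics/e_wrist.png

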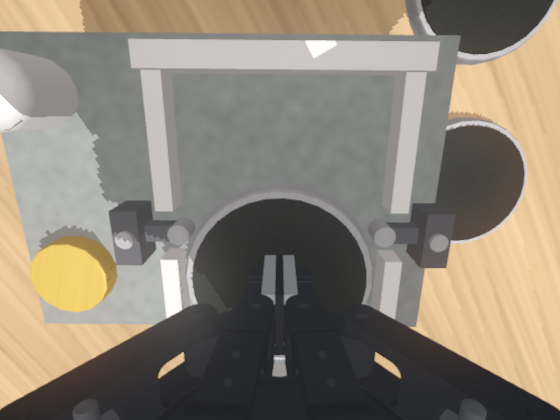

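The lid has passed the rollers (now at rows 232–236, rear rim near row 192) and lies straight between the walls. I measure its x.

```bash
cat > lx.py <<'E'
from h import *
S=np.array([.4660,-.1901]);a=np.radians(61.3);ex=np.array([np.cos(a),np.sin(a)]);ey=np.array([-ex[1],ex[0]])
def st(X): d=np.asarray(X)[:2]-S;return (1000*np.array([d@ex,d@ey])).round(1)
E
python3 - <<'E'
from lx import *
from cell import r
p=r.camera_params("wrist")
print("rear rim",st(onz(p,(280,192),.174)),"backwall inner top",st(onz(p,(280,70),.180)),"rollers",st(onz(p,(179,232),.173)),st(onz(p,(384,236),.173)),"tcp",st(r.read_state()["ee_pos"]))
E
```

```text
rear rim [ 2.8 -0.7] backwall inner top [-46.6  -0.7] rollers [ 22.1 -47.4] [24.  47.5] tcp [43.1 -0. ]
```

play_rows(
  plan=[
    [-1.5, 0.1, 0, 0, 0, 0, 0],
    [-1.5, 0, 0, 0, 0, 0, 0],
    [-1.5, 0, 0, 0, 0, 0, 0],
    [-1.5, 0, 0, 0, 0, 0, 0],
  ],
)

```text
clock: 9.22
ee_pos: [0.4895, -0.1471, 0.3475]
tcp_rot: [-179.8, 0.0, -118.7]
wrist_force: [-1.4, -1.8, 10.5]
finger_gap: 0.002
```

play_rows(
  plan=[
    [-1.5, 0.1, 0, 0, 0, 0, 0],
    [-1.5, 0, 0, 0, 0, 0, 0],
    [-1.5, 0, 0, 0, 0, 0, 0],
    [-1, 0, 0, 0, 0, 0, 0],
  ],
)

```text
clock: 9.55
ee_pos: [0.4921, -0.1423, 0.3475]
tcp_rot: [-179.8, 0.0, -118.7]
wrist_force: [-0.8, -2.3, 12.2]
finger_gap: 0.001
```

play_rows(
  plan=[
    [0, 0, -1, 0, 0, 0, 0],
    [0, 0, -1, 0, 0, 0, 0],
    [0, 0, -5, 0, 0, 0, 0],
    [0, 0, -15, 0, 0, 0, 0],
    [0, 0, -5, 0, 0, 0, 0],
  ],
)

```text
clock: 9.97
ee_pos: [0.4916, -0.1419, 0.374]
tcp_rot: [-179.9, 0.0, -118.7]
wrist_force: [0.1, -0.3, -0.0]
finger_gap: -0.001
```

```bash
python3 - <<'E'
from lx import *
from cell import r
p=r.camera_params("wrist")
im=cv2.cvtColor(r.camera("wrist"),cv2.COLOR_RGB2BGR);cv2.imwrite("pics/f_wrist.png",im);s=r.read_state();print(s["clock"],s["wrist_force"],s["ee_pos"],st(s["ee_pos"]))
print("pred rear rim px for x=13", proj(p,np.r_[S+.013*ex,.174]))
E
```

```text
10.0167 [ 0.81654162 -0.19969784  1.13517873] [ 0.49179313 -0.14192257  0.37460935] [54.6  0.5]
pred rear rim px for x=13 [279.17455437 177.19803388]
```

View pics/f_wrist.png

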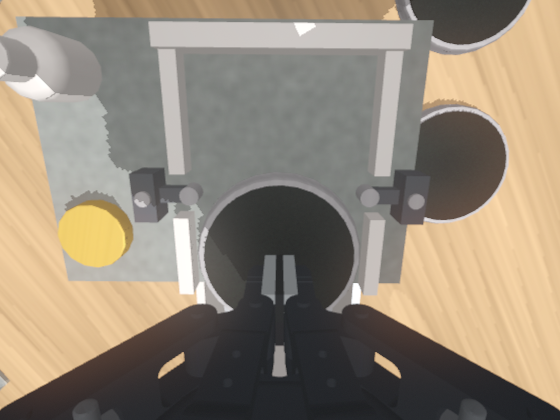

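Rear rim at row 179 gives a lid middle of about x = 59, flat on the ledge. Next I move back behind it, then down to about 6 mm above the deck.

play_rows(
  plan=[
    [17, 0.5, 0, 0, 0, 0, 0],
    [17, 0, 0, 0, 0, 0, 0],
    [17, 0, 0, 0, 0, 0, 0],
    [17, 0, 0, 0, 0, 0, 0],
    [0, 0, 0, 0, 0, 0, 0],
  ],
)

```text
clock: 10.43
ee_pos: [0.4568, -0.2027, 0.3722]
tcp_rot: [179.9, -0.0, -118.8]
wrist_force: [0.0, -0.0, -0.1]
finger_gap: 0.001
```

play_rows(
  plan=[
    [0, 0, 12, 0, 0, 0, 0],
    [0, 0, 12, 0, 0, 0, 0],
    [0, 0, 7, 0, 0, 0, 0],
    [0, 0, 0, 0, 0, 0, 0],
    [0, 0, 0, 0, 0, 0, 0],
  ],
)

```text
clock: 10.85
ee_pos: [0.4583, -0.2011, 0.3414]
tcp_rot: [179.9, -0.0, -118.7]
wrist_force: [-0.4, -0.2, 0.5]
finger_gap: -0.002
```

play_rows(
  plan=[
    [0, 0, 2, 0, 0, 0, 0],
    [0, 0, 0, 0, 0, 0, 0],
  ],
)

```text
clock: 11.02
ee_pos: [0.4584, -0.2011, 0.3399]
tcp_rot: [-180.0, 0.0, -118.7]
wrist_force: [0.1, -0.1, -0.3]
finger_gap: 0.001
```

```bash
python3 - <<'E'
from lx import *
from cell import r
im=cv2.cvtColor(r.camera("side"),cv2.COLOR_RGB2BGR);cv2.imwrite("pics/g_side.png",cv2.resize(im[130:330,200:460],None,fx=3,fy=3));s=r.read_state();print(s["clock"],s["wrist_force"],s["ee_pos"],st(s["ee_pos"]))
E
```

```text
11.0667 [-0.15928568  0.27214809  1.10777559] [ 0.45835665 -0.2011728   0.34002008] [-13.4   1.4]
```

View pics/g_side.png

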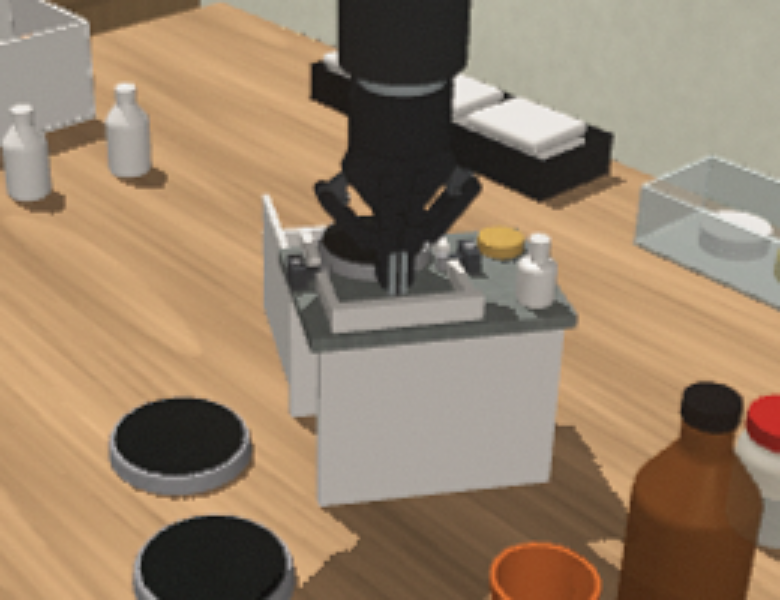

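play_rows(
  plan=[
    [-3, -0.5, 0, 0, 0, 0, 0],
    [-3, -0.5, 0, 0, 0, 0, 0],
    [-3, 0, 0, 0, 0, 0, 0],
    [-3, 0, 0, 0, 0, 0, 0],
    [-2, 0, 0, 0, 0, 0, 0],
  ],
)

```text
clock: 11.48
ee_pos: [0.466, -0.1891, 0.3398]
tcp_rot: [-180.0, 0.0, -118.7]
wrist_force: [0.0, 0.3, 0.5]
finger_gap: -0.002
```

play_rows(
  plan=[
    [-2, 0, 0, 0, 0, 0, 0],
    [-2, 0, 0, 0, 0, 0, 0],
    [-3, 0, 0, 0, 0, 0, 0],
    [-3, 0, 0, 0, 0, 0, 0],
  ],
)

```text
clock: 11.82
ee_pos: [0.4707, -0.1805, 0.3397]
tcp_rot: [180.0, -0.0, -118.7]
wrist_force: [0.2, -0.0, 0.7]
finger_gap: -0.003
```

play_rows(
  plan=[
    [-3, 0, 0, 0, 0, 0, 0],
    [-3, 0, 0, 0, 0, 0, 0],
    [-3, 0, 0, 0, 0, 0, 0],
  ],
)

```text
clock: 12.07
ee_pos: [0.4751, -0.1725, 0.3397]
tcp_rot: [180.0, -0.0, -118.7]
wrist_force: [0.1, -0.3, -0.2]
finger_gap: -0.001
```

```bash
python3 - <<'E'
from lx import *
from cell import r
im=cv2.cvtColor(r.camera("wrist"),cv2.COLOR_RGB2BGR);cv2.imwrite("pics/h_wrist.png",im);s=r.read_state();print(s["clock"],s["wrist_force"],s["ee_pos"],st(s["ee_pos"]))
E
```

```text
12.1167 [ 0.33219979 -0.08245812  0.49739485] [ 0.47527411 -0.17228074  0.33972059] [20.1  0.4]
```

View pics/h_wrist.png

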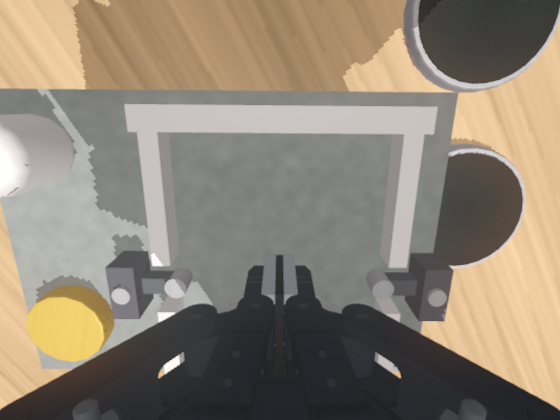

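play_rows(
  plan=[
    [-3, 0, 0, 0, 0, 0, 0],
    [-3, 0, 0, 0, 0, 0, 0],
    [-3, 0, 0, 0, 0, 0, 0],
    [-3, 0, 0, 0, 0, 0, 0],
    [0, 0, 0, 0, 0, 0, 0],
  ],
)

```text
clock: 12.53
ee_pos: [0.481, -0.1619, 0.3397]
tcp_rot: [-180.0, 0.0, -118.7]
wrist_force: [0.4, -0.5, 0.9]
finger_gap: 0.002
```

```bash
python3 - <<'E'
from lx import *
from cell import r
s=r.read_state();print(s["clock"],s["wrist_force"],s["ee_pos"],st(s["ee_pos"]))
a=r.camera("top")[120:270,230:430];b=r.camera("side")[130:280,240:440]
im=cv2.cvtColor(np.hstack([a,b]),cv2.COLOR_RGB2BGR);cv2.imwrite("pics/i.png",cv2.resize(im,None,fx=2,fy=2,interpolation=cv2.INTER_CUBIC))
E
```

```text
12.5333 [ 0.4315524  -0.53362433  0.89707942] [ 0.48097299 -0.16188491  0.33972346] [31.9  0.4]
```

View pics/i.png

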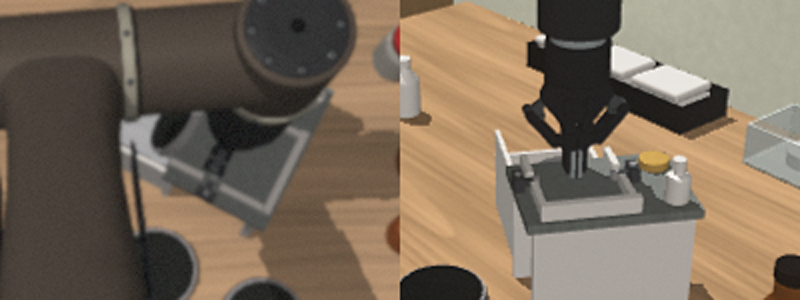

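The top view shows a dark, foreshortened disc at crop (172,130), just past the edge, so the lid is tipping. I push a little further, then lift away.

play_rows(
  plan=[
    [-3, 0, 0, 0, 0, 0, 0],
    [-3, 0, 0, 0, 0, 0, 0],
    [-3, 0, 0, 0, 0, 0, 0],
    [-3, 0, 0, 0, 0, 0, 0],
    [0, 0, 0, 0, 0, 0, 0],
  ],
)

```text
clock: 13.05
ee_pos: [0.4867, -0.1513, 0.3397]
tcp_rot: [-180.0, 0.0, -118.7]
wrist_force: [0.1, 0.1, -0.4]
finger_gap: 0.001
```

```bash
python3 - <<'E'
from lx import *
from cell import r
s=r.read_state();print(s["clock"],s["wrist_force"],s["ee_pos"],st(s["ee_pos"]))
a=r.camera("top")[120:270,230:430];b=r.camera("side")[130:280,240:440]
im=cv2.cvtColor(np.hstack([a,b]),cv2.COLOR_RGB2BGR);cv2.imwrite("pics/j.png",cv2.resize(im,None,fx=2,fy=2,interpolation=cv2.INTER_CUBIC))
E
```

```text
13.05 [ 0.10109864  0.06361123 -0.37795842] [ 0.48673438 -0.15134375  0.33972966] [44.   0.4]
```

View pics/j.png

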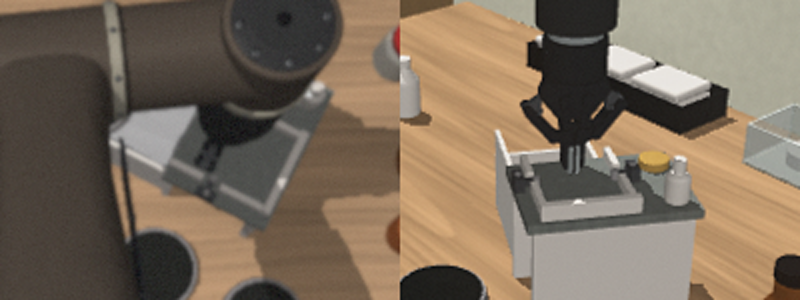

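The disc is gone from the edge, so I lift and back off towards the seat side to look at the chute.

play_rows(
  plan=[
    [0, 0, -10, 0, 0, 0, 0],
    [0, 0, -30, 0, 0, 0, 0],
    [0, 0, -35, 0, 0, 0, 0],
    [10, 0, -30, 0, 0, 0, 0],
    [30, 0, -10, 0, 0, 0, 0],
  ],
)

```text
clock: 13.57
ee_pos: [0.4687, -0.1862, 0.4604]
tcp_rot: [-179.6, 0.1, -118.5]
wrist_force: [1.8, -1.4, 0.9]
finger_gap: -0.0
```

play_rows(
  plan=[
    [35, 0, 0, 0, 0, 0, 0],
    [35, 0, 0, 0, 0, 0, 0],
    [35, 0, 0, 0, 0, 0, 0],
    [35, 0, 0, 0, 0, 0, 0],
    [30, 0, 0, 0, 0, 0, 0],
  ],
)

```text
clock: 13.98
ee_pos: [0.384, -0.3375, 0.4559]
tcp_rot: [-179.9, -0.0, -118.7]
wrist_force: [0.5, -0.5, -0.1]
finger_gap: 0.001
```

play_rows(
  plan=[
    [35, 0, 0, 0, 0, 0, 0],
    [35, 0, 0, 0, 0, 0, 0],
    [30, 0, 0, 0, 0, 0, 0],
    [15, 0, 0, 0, 0, 0, 0],
    [0, 0, 0, 0, 0, 0, 0],
  ],
)

```text
clock: 14.4
ee_pos: [0.3286, -0.4391, 0.4551]
tcp_rot: [180.0, -0.0, -118.9]
wrist_force: [0.7, 0.7, -0.1]
finger_gap: -0.001
```

```bash
python3 - <<'E'
from lx import *
from cell import r
s=r.read_state();print(s["clock"],s["wrist_force"],s["ee_pos"],st(s["ee_pos"]))
a=r.camera("top")[120:270,230:430];b=r.camera("side")[130:280,240:440]
im=cv2.cvtColor(np.hstack([a,b]),cv2.COLOR_RGB2BGR);cv2.imwrite("pics/k.png",cv2.resize(im,None,fx=2,fy=2,interpolation=cv2.INTER_CUBIC))
E
```

```text
14.4 [ 0.69195001  0.70106673 -0.12735194] [ 0.32862866 -0.43910513  0.45514696] [-284.4    0.9]
```

View pics/k.png

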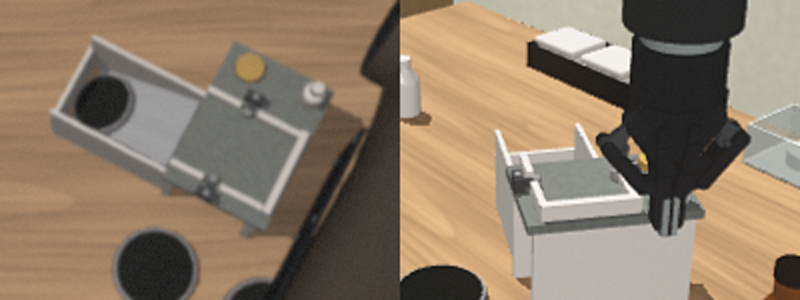

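The lid lies at the lower end of the chute (crop (103,102)). The cap and small bottle have not moved. I check its position and that it is still.

play_rows(
  plan=[
    [0, 0, 0, 0, 0, 0, 0],
    [0, 0, 0, 0, 0, 0, 0],
    [0, 0, 0, 0, 0, 0, 0],
    [0, 0, 0, 0, 0, 0, 0],
    [0, 0, 0, 0, 0, 0, 0],
  ],
)

```text
clock: 14.92
ee_pos: [0.3307, -0.4364, 0.4549]
tcp_rot: [-180.0, -0.0, -118.6]
wrist_force: [0.0, -0.3, -0.1]
finger_gap: 0.001
```

```bash
python3 - <<'E'
from lx import *
from cell import r
p=r.camera_params("top")
ims=[r.camera("top") for _ in range(4)]
for im in ims[::3]:
    m=np.zeros(im.shape[:2],np.uint8);m[145:195,255:310]=(im[145:195,255:310].max(2)<60)*255
    cs,_=cv2.findContours(m,0,1);c=max(cs,key=cv2.contourArea);M=cv2.moments(c);u=(M['m10']/M['m00'],M['m01']/M['m00'])
    print(u,cv2.contourArea(c),[st(onz(p,u,z)) for z in(.04,.06)])
E
```

```text
(280.34566596194503, 170.62966878083157) 473.0 [array([212.7,  -5.6]), array([210.2,  -0.8])]
(280.3490364025696, 170.6473947180585) 467.0 [array([212.7,  -5.5]), array([210.2,  -0.8])]
```

Still, at x ≈ 211 mm and near the centre line, which is inside the limits. I hand in.

```bash
python3 -c "
from cell import r
print(r.hand_in())"
```

```text
the job is handed in; nothing more can be done
None
```

The lid is in the chute and the job is handed in at about 15 s of the 58 s allowed. No verdict was reported, so success rests on my own checks below.

**What I did:** I pressed the closed fingertips on the lid's top with about 9–16 N and drew it out between the rollers to x ≈ 59 mm. I then lifted off, came down behind it and pushed it over the edge. After that I lifted away and backed off.

**Last checks:**
- **Position:** the lid lies at stand x ≈ 211 mm, within about 6 mm of the chute's centre line. That point was cast from the top view at two assumed heights, 40 and 60 mm; I did not measure its actual height.
- **Stillness:** its centre moved less than 0.02 px between pictures 0.15 s apart.
- **Force:** the highest wrist force I read was about 17 N in all, against the 24 N limit. Readings come only at the end of each move, so a brief peak in between would not show.
- **Bystanders:** the small bottle and brass cap on the shelf look unmoved. I did not measure the containers on the table again, but the arm passed above or clear of them and the wrist force showed no contact.

**Disagreements:** the estimates of the lane direction ranged from 60.4° to 63°. I used 61.3° and made a sideways correction of under 1 mm when the side force rose near 6 N. My stand frame is good to about 2–3 mm.

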